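Switch off the cabinet steriliser and open its overlapping doors

TASK

The small two-door steriliser on the shelf has to be opened for unloading. First turn its timer, the narrow inner knob on the roof, all the way back to off without turning the wide ring under it; then draw the slide bolt fully back, swing the bolted left-hand door wide open (about square to the cabinet front), and only then swing the right-hand door, which it overlaps, wide open as well. Leave both doors standing open and do not push any of the bottles, jars and boxes about.

Things in the scene. Friction and masses are not known exactly. Their poses are not given: they have to be found in the camera images.
- steriliser: White box cabinet 120 deep (x) x 220 wide (y) x 100 mm high, fixed on a plain shelf board whose top is at world z = 0.200. Origin: centre of its underside; x points from its doors to its back, y to its left seen from the front, z up. Roof 100 mm above the origin: slide bolt at the front left, two concentric knobs at the right. Its yaw varies (-0.25 to 0.28).
- timer_knob (a joint): Inner knob, the timer (rad). 0 is off, at its end stop; it grows clockwise seen from above, so off is a counter-clockwise turn. Starts at 0.8 to 1.4; needs 0.03 N m, stays where left. Black wing 30 long x 11 mm wide on the ring's vertical axis; at 0 it lies along the cabinet's x, its white line to the front.
- knob_grip (a point): Top centre of the inner knob's wing, on the knob axis, 46 mm above the roof: at (22, -52, 146) mm in the cabinet frame. Below it the wing is free to grip for 21 mm, down to a round collar 28 mm across and 6 mm high just above the ring. The point turns with the knob; its x runs along the wing.
- heat_ring (a joint): Outer ring, the heat setting (rad), round, 54 mm in diameter, knurled, its top 17 mm above the roof. It must stay as it is found (start -0.8 to 0.8); it turns very easily when touched.
- ring_mark (a point): Point on the top edge of the outer ring, 24 mm from its axis; it turns with the ring.
- bolt (a joint): Slide bolt (m) on the roof, steel. 0 is shot (in front of the lug of the left door), 0.030 is fully drawn; it slides along the cabinet's +y (to its left), takes about 2 N and stays where left. The door is free from about 0.020.
- bolt_grip (a point): Top centre of the bolt's upright finger grip, which slides with the bolt. With the bolt shot it is at (-38.5, 58, 146) mm in the cabinet frame, 46 mm above the roof. The grip is 14 (cabinet x) x 12 (cabinet y) mm and free downward for about 25 mm, to the tops of two guides 21 mm above the roof that stand at y 43 and 96.5 mm.
- bolted_door (a joint): Left-hand door (rad): 0 shut, grows as it swings out to the front, up to 1.75; wide open is over 1.2. White leaf 107 wide x 88 high x 10 mm thick. A strip on its free edge overlaps the right door by 15 mm in front; a steel tab on its top reaches back over the roof to a lug behind the bolt. Hinged at the left; 0.06 N m of friction, stays where left.
- bolted_door_handle (a point): Top end of the left door's upright bar handle: steel, 11 mm thick, vertical, running 59 mm down from here, 35 mm off the door's face; 72 mm along the leaf from the hinge line and 45 mm in front of it, 93.5 mm above the cabinet's underside. Moves with the door.
- bolted_door_hinge (a point): Hinge line of the left door (vertical), at (-62, 109) mm in the cabinet frame, at the handle point's height. Seen from above the door opens clockwise about it.
- covered_door (a joint): Right-hand door (rad): mirror image of the left one, without strip and tab; 0 shut, grows as it swings out to the front, up to 1.75; wide open is over 1.2. While the left door is shut, that door's strip holds this one shut. Stays where left.
- covered_door_handle (a point): Top end of the right door's upright bar handle, same shape and offsets mirrored.
- covered_door_hinge (a point): Hinge line of the right door, at (-62, -109) mm in the cabinet frame. Seen from above the door opens counter-clockwise about it.
- toner: Bystander: bottle with a black cap, 54 mm across, 175 mm high, standing beside the cabinet (left or right, changes places with the other bottle); origin under its centre. Not to be disturbed.
- sanitiser: Bystander: slim white bottle, 46 mm across, 170 mm high, beside the cabinet; origin under its centre. Not to be disturbed.
- cream_jar: Bystander: white and grey screw jar, 63 mm across, 45 mm high, standing in front of the doors' swing (the three low pots change places); origin under its centre. Not to be disturbed.
- balm_tin: Bystander: low tin, 65 mm across, 29 mm high; origin under its centre. Not to be disturbed.
- small_jar: Bystander: pink and white screw jar, 53 mm across, 50 mm high; origin under its centre. Not to be disturbed.
- ampoule_box: Bystander: small carton 32 x 78 x 20 mm lying on the cabinet's roof at the back left; origin under its centre. Not to be disturbed.

How it is judged:
By the outcome, as a careful person would: the job done as asked, in the order asked, and still so for the second after the job is handed in, with the robot touching nothing.
It also fails if it takes over 64 s, if anything falls off the work surface, if the arm or the gripper's body presses on something with over 40 N, if the wrist force passes 120 N, or if a joint passes its speed limit or range.

ROBOT

A 6-joint arm with a two-finger parallel gripper is mounted at the origin on a cart in front of the work surface, level with it; the furniture and walls round the work are solid. World frame = base frame: x ahead of the robot, y to its left, z up, the work surface at z = 0. Lengths are in m, angles in rad, forces in N, time in s.
With the tool pointing down it reaches from about 0.35 to 0.775 m from the base axis. Payload 5.5 kg.
Tool frame: the origin (TCP) lies at the very end of the fingers, on their centre line; the grasp point (between the pads) lies 19 mm behind it; z points along the fingers, y is the line along which they close (so a half turn about z gives the same grasp; the last joint's range is limited). The gripper opens to 85 mm and grips with 20 to 120 N. Pads are 22 mm wide; open, the fingers measure 114 mm over their backs; the gripper's body (76 mm by 85 mm) begins 54 mm behind the grasp point. The pads swing forward as they close: fully open they stand 13 mm farther back than shut.
Start: joints at [1.201, 0.313, 0.046, 1.304, 0, 1.431], TCP at [0.131, 0.56, 0.231] pointing down, gripper open.
Joint ranges: [-2.76, 2.76], [-0.86, 1.69], [-1.03, 1.26], [-2.2, 2.34], [-1.47, 1.5], [-3.14, 3.14]. Speed limits (rad/s): [2.57, 2.57, 3.14, 3.14, 3.14, 3.14].

INTERFACE

Orientations are given as a unit quaternion [w, x, y, z].
In Python, from workcell import get_state, read_camera, hand_in gives the robot as it stands.
- The arm moves only by the tool send_rows, never from a script. Its argument "increments" is a list of rows, each an object of numbers: "dx", "dy", "dz": the shift along the world's x, y, z in units of 25 mm (1.0 is 25 mm); "roll": the turn about the world's z in units of 8 degrees (1.0 is 8 degrees); "claw": the opening, from -1 (shut) to 1 (fully open). In form: [{"dx": .., "dy": .., "dz": .., "roll": .., "claw": ..}, ...]. A call has exactly 5 rows; each row is the pose to reach, as a shift and turn from the pose commanded when the call began; what a row does not reach only later rows make up. A row lasts 1/8 s, in which the tool goes at most 62.5 mm and 10.7 degrees, less where a joint would pass 70% of its speed; a pose out of reach is approached as far as the arm can. A call with a gripper value outside its range is refused whole. The fingers move at their own pace and stop on an object; "grip_force" is the grip in N (left out, the last holds). Time passes only in rows, so rows that repeat a pose let the fingers close, or fill a call up. It gives the time, the measured TCP pose, the force, the opening and the grip force at its end, in the units of the state.
- get_state(): the state, without advancing time (a new reading comes with each control period).
- read_camera(name): name is "scene" or "side" or "wrist"; returns a dict with "image" (400x640x3 uint8, blue, green, red), "fx", "fy", "cx", "cy" (pixels), "world_to_cam" (4x4, takes a point from world to camera coordinates). Camera axes: x right, y up, looking along -z (the intrinsics and any distortion apply to the point x, -y, -z); pixel columns grow to the right and rows downward; lengths in m; the calibration is good to about 2 mm. A picture is of the moment at which its call begins. There is no depth.
- hand_in(): hands the job in; it is judged then, once.
The state is a dict: "clock": time; "joint_pos": joint angles; "qvel": joint speeds; "tau": joint torques, N m; "tcp_pos": TCP position; "orientation": TCP orientation; "wrist_force": force on the tool from outside, world axes, zero at the start; "ft_torque": the same for the moment, N m; "finger_gap": finger opening in m; "grip_force": force on a finger pad.
Only numpy, scipy, OpenCV 4.12 (cv2) and the standard library are available. Lean on these libraries where they do the work, as an engineer would, in place of code of your own. Each camera call takes 0.05 s, during which the arm holds its last target. There are 200 camera calls.

## Working session

There is one attempt and no reset: what is moved stays moved. The work goes in short steps, Python scripts to look and compute and a tool call to move; the robot and the scene stay as the last step left them, time stands still between calls to the robot, and variables do not carry over. Pictures are saved under pics/ and viewed, at most 10 in all, crops included, and the job is handed in when it is done.

Besides the shell and the picture viewer there is one more tool, called as name(argument=value, ...) on one line, values as JSON. send_rows: Moves the arm, as the interface text tells. Its arguments: {"type":"object","properties":{"increments":{"type":"array","items":{"type":"object","properties":{"dx":{"type":"number"},"dy":{"type":"number"},"dz":{"type":"number"},"roll":{"type":"number"},"claw":{"type":"number"}}}},"grip_force":{"type":"number"}},"required":["increments"]}

```bash
mkdir -p pics; ls; python3 - <<'E'
from workcell import *
import cv2,numpy as np
s=get_state();print({k:np.round(v,3) for k,v in s.items()})
for n in("scene","side","wrist"):
    c=read_camera(n);cv2.imwrite(f"pics/{n}0.png",c["image"]);print(n,c["fx"],c["fy"],c["cx"],c["cy"],{k:v for k,v in c.items() if k not in("image","fx","fy","cx","cy")})
a=cv2.imread("pics/scene0.png");b=cv2.imread("pics/side0.png")
E
```

```text
pics
{'clock': np.float64(0.0), 'joint_pos': array([ 1.201,  0.314,  0.045,  1.304, -0.   ,  1.431]), 'qvel': array([ 0.   , -0.001,  0.   , -0.001, -0.   ,  0.002]), 'tau': array([-0.0000e+00, -4.8063e+01,  2.9853e+01,  1.9000e-02, -0.0000e+00,
        0.0000e+00]), 'tcp_pos': array([0.131, 0.559, 0.23 ]), 'orientation': array([-0.   ,  0.115,  0.993, -0.001]), 'wrist_force': array([-0.666, -0.248, -0.451]), 'ft_torque': array([ 0.023, -0.012, -0.016]), 'grip_force': np.float64(0.0), 'finger_gap': np.float64(0.086)}
scene 505.9722498748743 505.9722498748743 322.75924454086964 204.25260089757862 {'world_to_cam': array([[-0.598344  , -0.80116918,  0.01060181,  0.33926837],
       [ 0.59927459, -0.43870011,  0.66963586, -0.50034136],
       [-0.53184059,  0.407026  ,  0.74261391, -0.86365255],
       [ 0.        ,  0.        ,  0.        ,  1.        ]])}
side 391.5916091136036 391.5916091136036 319.41871638957264 195.42931498716558 {'world_to_cam': array([[-0.33799036,  0.94108212, -0.01126749,  0.17427097],
       [-0.80872475, -0.284289  ,  0.51492139,  0.26651121],
       [ 0.48138009,  0.18315077,  0.85716335, -1.35322441],
       [ 0.        ,  0.        ,  0.        ,  1.        ]])}
wrist 277.1789885330717 277.1789885330717 324.22414715046665 198.39930078343787 {'world_to_cam': array([[ 0.22783318,  0.97369581, -0.00291932, -0.57282742],
       [-0.93165889,  0.2171236 , -0.29132293,  0.03938798],
       [-0.28302606,  0.06909284,  0.95662032, -0.3798346 ],
       [ 0.        ,  0.        ,  0.        ,  1.        ]])}
```

View pics/scene0.png

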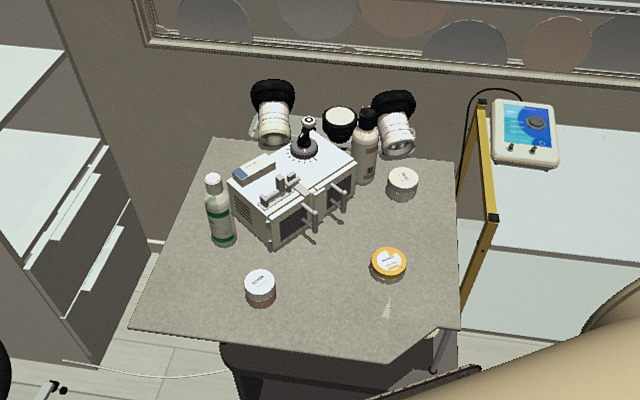

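View pics/side0.png

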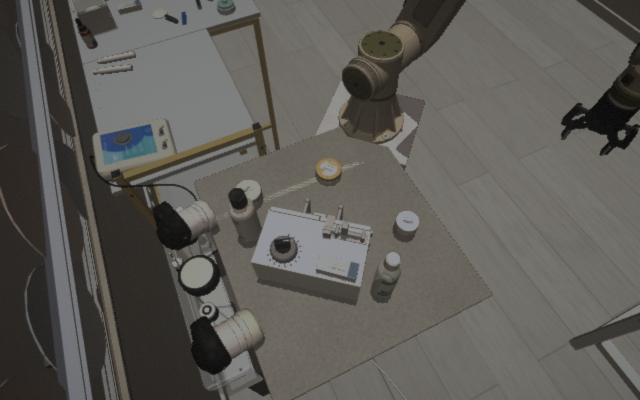

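The scene view shows the cabinet at about (295,195), the knob at (305,145), the bolt at (285,185) and the handles near (313,215) and (350,195). The side view shows the roof with corners near (275,210), (370,238), (360,298) and (253,278), and the knob at (284,247). I'll enlarge both.

```bash
python3 - <<'E'
import cv2
a=cv2.imread("pics/scene0.png")[105:255,190:390];b=cv2.imread("pics/side0.png")[180:310,230:410]
cv2.imwrite("pics/c1.png",cv2.resize(a,None,fx=4,fy=4,interpolation=cv2.INTER_CUBIC))
cv2.imwrite("pics/c2.png",cv2.resize(b,None,fx=4,fy=4,interpolation=cv2.INTER_CUBIC))
E
```

```text
(no output)
```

View pics/c1.png

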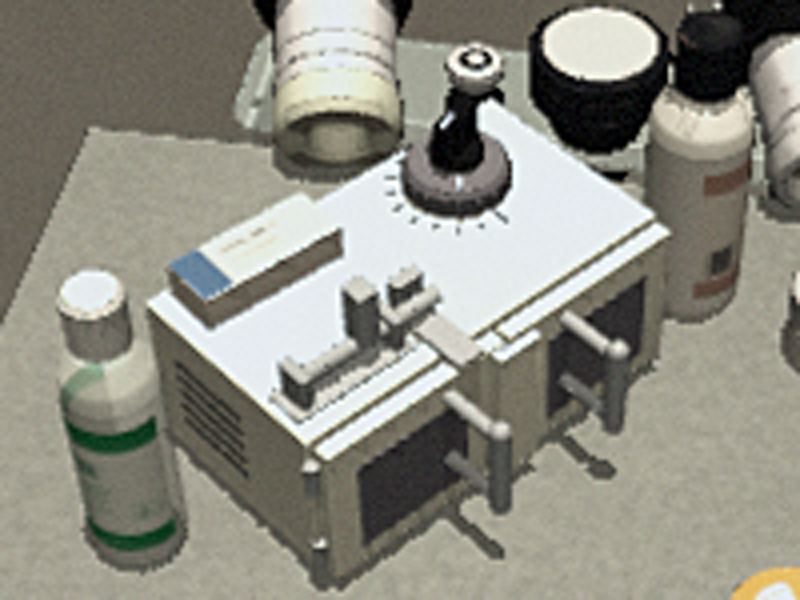

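View pics/c2.png

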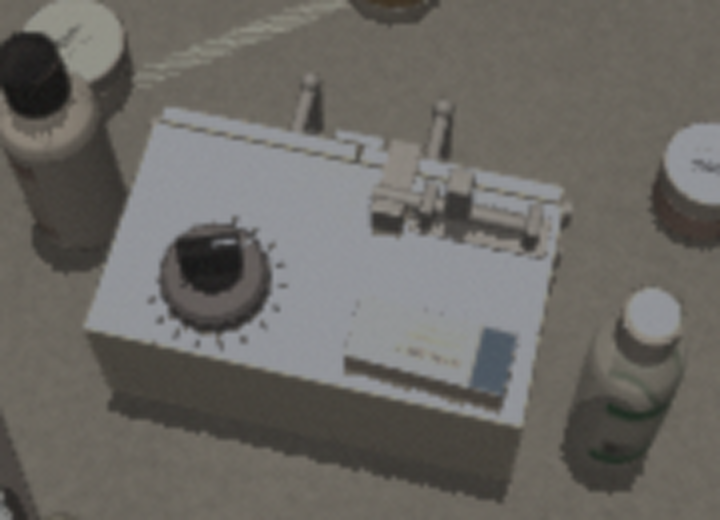

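Crop of scene: left handle top (500,430), right handle top (618,348), bolt grip top (360,285), roof back-left corner (148,305). In the side crop the same points are (441,106), (311,80), (460,178), (522,425), and the wing top runs about (178,240) to (242,235). I'll triangulate these.

```bash
cat > h.py <<'E'
import numpy as np,cv2
from workcell import *
def P(c):
    K=np.array([[c["fx"],0,c["cx"]],[0,c["fy"],c["cy"]],[0,0,1.]])
    return K@np.diag([1,-1,-1.])@c["world_to_cam"][:3]
def tri(P1,P2,a,b):
    X=cv2.triangulatePoints(P1,P2,np.float64(a).reshape(2,1),np.float64(b).reshape(2,1)).ravel();return X[:3]/X[3]
def proj(P,X):
    q=P@np.r_[X,1];return q[:2]/q[2]
def ray(P,uv,z):
    M=P[:,:3];o=-np.linalg.solve(M,P[:,3]);d=np.linalg.solve(M,np.r_[uv,1]);return o+d*(z-o[2])/d[2]
def rigid(A,B): # planar: B=R A+t
    A=A[:,:2];B=B[:,:2];a=A-A.mean(0);b=B-B.mean(0)
    y=np.arctan2((a[:,0]*b[:,1]-a[:,1]*b[:,0]).sum(),(a*b).sum());c,s=np.cos(y),np.sin(y);R=np.array([[c,-s],[s,c]])
    return y,R,B.mean(0)-R@A.mean(0)
E
python3 - <<'E'
from h import *
a=read_camera("scene");b=read_camera("side");Pa,Pb=P(a),P(b)
sc={"LH":(500,430),"RH":(618,348),"bolt":(360,287),"BL":(148,305)}
sd={"LH":(441,106),"RH":(311,79),"bolt":(460,178),"BL":(522,424)}
mod={"LH":(-.107,.037,.0935),"RH":(-.107,-.037,.0935),"bolt":(-.0385,.058,.146),"BL":(.06,.11,.1)}
X={}
for k in sc:
    u=np.array(sc[k])/4-.375+[190,105];v=np.array(sd[k])/4-.375+[230,180]
    X[k]=tri(Pa,Pb,u,v);print(k,X[k].round(4),"expz",.2+mod[k][2],(proj(Pa,X[k])-u).round(1))
y,R,t=rigid(np.array([mod[k] for k in sc]),np.array([X[k] for k in sc]))
print("yaw",y,"t",t)
for k in sc: print(k,(R@np.array(mod[k])[:2]+t-X[k][:2]).round(4))
kn=R@[.022,-.052]+t;print("knob",kn)
w=[ray(Pb,np.array(q)/4-.375+[230,180],.346) for q in((178,240),(242,235))];print(w)
# mask of bystanders not needed; base points
for n,p,z in(("pinkjar",(710,165),.25),("bottleL",(652,305),.37),("bottleR",(38,68),.375),("creamjar",(80,38),.245)):
    print(n,ray(Pb,np.array(p)/4+[230,180],z).round(3))
E
```

```text
LH [0.5248 0.0535 0.2916] expz 0.2935 [ 0. -0.]
RH [ 0.5324 -0.019   0.2928] expz 0.2935 [-0.3  0.2]
bolt [0.5896 0.0823 0.3463] expz 0.346 [-0.1  0. ]
BL [0.68   0.1442 0.2981] expz 0.30000000000000004 [-0.2  0.1]
yaw 0.11415187095283279 t [0.63429961 0.02899329]
LH [-0.001   0.0001]
RH [-0.0002 -0.0009]
bolt [-0.0001 -0.    ]
BL [0.0013 0.0009]
knob [ 0.66207945 -0.02016239]
[array([ 0.66520982, -0.03339204,  0.346     ]), array([ 0.6526848, -0.005728 ,  0.346    ])]
pinkjar [0.489 0.201 0.25 ]
bottleL [0.634 0.186 0.37 ]
bottleR [ 0.616 -0.124  0.375]
creamjar [ 0.527 -0.166  0.245]
```

Heights agree within 2 mm and the fit residuals are about 1 mm. Yaw is 0.114 and the knob is at (0.662, -0.020). The wing measures 30 mm at about 114°, so θ≈1.26. Next I rise and travel.

send_rows(increments=[{"dz":2.5,"claw":1},{"dz":5,"claw":1},{"dx":1,"dy":-1,"dz":7.5,"roll":-1,"claw":1},{"dx":2.5,"dy":-2.5,"dz":9,"roll":-2,"claw":1},{"dx":4,"dy":-4,"dz":9,"roll":-3,"claw":1}])

```text
schema error: expected keys dx, dy, dz, roll, claw
```

send_rows(increments=[{"dx":1.7,"dy":-1.8,"roll":-1,"claw":1},{"dx":3.4,"dy":-3.6,"roll":-2,"claw":1},{"dx":5.1,"dy":-5.4,"roll":-3,"claw":1},{"dx":6.8,"dy":-7.2,"roll":-3.6,"claw":1},{"dx":8.5,"dy":-9,"roll":-3.6,"claw":1}])

```text
schema error: expected keys dx, dy, dz, roll, claw
```

send_rows(increments=[{"dx":0,"dy":0,"dz":2.5,"roll":0,"claw":1},{"dx":0,"dy":0,"dz":5,"roll":0,"claw":1},{"dx":1,"dy":-1,"dz":7.5,"roll":-1,"claw":1},{"dx":2.5,"dy":-2.5,"dz":9,"roll":-2,"claw":1},{"dx":4,"dy":-4,"dz":9,"roll":-3,"claw":1}])

```text
clock: 0.88
tcp_pos: [0.2319, 0.46, 0.459]
orientation: [0.001, 0.32, 0.947, 0.002]
wrist_force: [0.5, 1.2, -1.0]
finger_gap: 0.0855
grip_force: 0.0
```

send_rows(increments=[{"dx":1.7,"dy":-1.8,"dz":0,"roll":-1,"claw":1},{"dx":3.4,"dy":-3.6,"dz":0,"roll":-2,"claw":1},{"dx":5.1,"dy":-5.4,"dz":0,"roll":-3,"claw":1},{"dx":6.8,"dy":-7.2,"dz":0,"roll":-3.6,"claw":1},{"dx":8.5,"dy":-9,"dz":0,"roll":-3.6,"claw":1}])

```text
clock: 1.5
tcp_pos: [0.4445, 0.2332, 0.4564]
orientation: [0.0, 0.545, 0.839, 0.0]
wrist_force: [1.6, 1.3, -0.9]
finger_gap: 0.0853
grip_force: 0.0
```

send_rows(increments=[{"dx":1.6,"dy":-1.8,"dz":0,"roll":0,"claw":1},{"dx":3.2,"dy":-3.6,"dz":0,"roll":0,"claw":1},{"dx":4.8,"dy":-5.4,"dz":0,"roll":0,"claw":1},{"dx":6.4,"dy":-7.2,"dz":0,"roll":0,"claw":1},{"dx":7.5,"dy":-8.5,"dz":0,"roll":0,"claw":1}])

```text
clock: 2.12
tcp_pos: [0.6323, 0.0201, 0.4555]
orientation: [-0.0, 0.545, 0.838, -0.0]
wrist_force: [0.9, 1.0, 0.3]
finger_gap: 0.085
grip_force: 0.0
```

```bash
python3 - <<'E'
from h import *
s=get_state();print(s["tcp_pos"].round(4),s["orientation"].round(4),s["joint_pos"].round(3))
c=read_camera("wrist");Pw=P(c);cv2.imwrite("pics/w1.png",c["image"])
print(proj(Pw,[.662,-.0202,.346]),proj(Pw,[.662,-.0202,.317]),proj(Pw,[.5896,.0823,.346]))
E
```

```text
[0.6323 0.0201 0.4555] [-2.000e-04  5.451e-01  8.384e-01 -1.000e-04] [-0.095  0.579  1.032  2.024 -0.     1.058]
[334.68308195 241.10668   ] [333.72717409 229.50847733] [307.92556018 111.90870449]
```

View pics/w1.png

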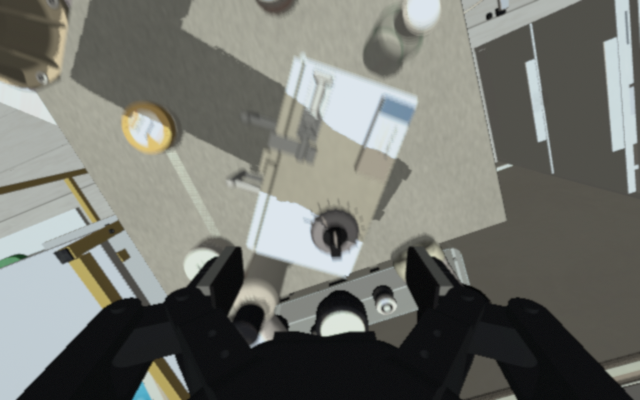

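The knob shows at (334,238), close to the prediction (335,241), and the bolt shows at (308,112). Now I measure the wing's angle.

```bash
python3 - <<'E'
from h import *
c=read_camera("wrist");Pw=P(c);g=cv2.cvtColor(c["image"],cv2.COLOR_BGR2GRAY)[205:265,305:365]
cv2.imwrite("pics/w1c.png",cv2.resize(c["image"][205:265,305:365],None,fx=8,fy=8,interpolation=cv2.INTER_CUBIC))
for th in(30,40,50):
    n,l,st,ce=cv2.connectedComponentsWithStats((g<th).astype(np.uint8))
    i=1+np.argmax(st[1:,4]);ys,xs=np.where(l==i)
    q=np.array([ray(Pw,(x+305,y_+205),.342)[:2] for x,y_ in zip(xs,ys)])
    (cx,cy),(w,h),_=r=cv2.minAreaRect(np.float32(q*1000));bp=cv2.boxPoints(r);e=bp[1]-bp[0];f=bp[2]-bp[1];d=e if np.hypot(*e)>np.hypot(*f) else f
    print(th,st[i],(cx,cy),(w,h),np.degrees(np.arctan2(d[1],d[0])))
E
```

```text
30 [ 18  14  23  30 349] (662.4094848632812, -15.938772201538086) (19.93491554260254, 31.629716873168945) -43.164238
40 [ 18  14  24  32 454] (661.250244140625, -18.637304306030273) (22.770973205566406, 33.53089141845703) -66.177155
50 [ 18  13  24  34 491] (661.2744750976562, -18.669200897216797) (22.800573348999023, 35.69473648071289) -66.14691
```

View pics/w1c.png

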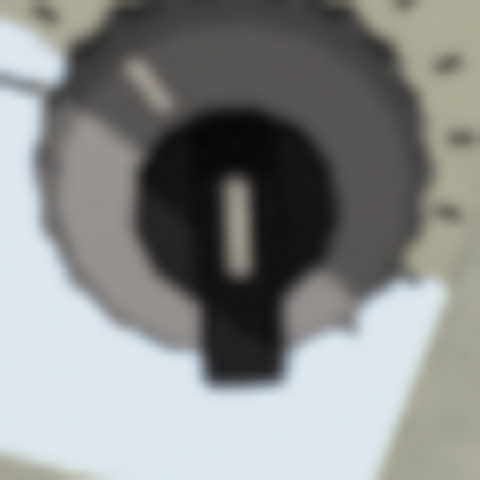

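The white line runs from crop (235,178) to (240,278), pointing up in the image (toward +y). The ring mark is at crop (148,85).

```bash
python3 - <<'E'
from h import *
c=read_camera("wrist");Pw=P(c)
f=lambda p,z:ray(Pw,np.array(p)/8-.44+[305,205],z)
a,b=f((235,178),.346),f((240,278),.346);d=a-b;print(a,b,np.hypot(*d[:2]),np.degrees(np.arctan2(d[1],d[0])))
e=f((238,120),.3); 
s=[f((205,350),.335),f((205,383),.346),f((282,383),.346)];print(s)
r=f((148,85),.317);print("ringmark",r,np.degrees(np.arctan2(r[1]+.0202,r[0]-.662)))
E
```

```text
[ 0.65544358 -0.00719621  0.346     ] [ 0.66146289 -0.01902157  0.346     ] 0.013269179999860492 116.97684017906782
[array([ 0.66399207, -0.03474784,  0.335     ]), array([ 0.66338132, -0.03383803,  0.346     ]), array([ 0.67216216, -0.02995559,  0.346     ])]
ringmark [ 0.64510816 -0.01041512  0.317     ] 149.91771652449538
```

send_rows(increments=[{"dx":0.6,"dy":-0.8,"dz":-1,"roll":0.25,"claw":0.2},{"dx":1.19,"dy":-1.61,"dz":-2,"roll":0.25,"claw":0.2},{"dx":1.19,"dy":-1.61,"dz":-3,"roll":0.25,"claw":0},{"dx":1.19,"dy":-1.61,"dz":-4,"roll":0.25,"claw":0},{"dx":1.19,"dy":-1.61,"dz":-4,"roll":0.25,"claw":0}])

```text
clock: 2.9
tcp_pos: [0.6588, -0.0164, 0.3551]
orientation: [-0.002, 0.529, 0.849, -0.001]
wrist_force: [-0.6, -0.2, -0.5]
finger_gap: 0.0422
grip_force: 0.0
```

```bash
python3 - <<'E'
from h import *
s=get_state();print(s["tcp_pos"].round(4),s["orientation"].round(4),s["wrist_force"])
E
```

```text
[ 0.6588 -0.0164  0.3551] [-1.900e-03  5.291e-01  8.486e-01 -6.000e-04] [-0.56272665 -0.24263693 -0.46258125]
```

send_rows(increments=[{"dx":0.08,"dy":-0.1,"dz":0,"roll":0,"claw":0},{"dx":0.08,"dy":-0.1,"dz":0,"roll":0,"claw":0},{"dx":0.08,"dy":-0.1,"dz":-0.5,"roll":0,"claw":0},{"dx":0.08,"dy":-0.1,"dz":-1.05,"roll":0,"claw":0},{"dx":0.08,"dy":-0.1,"dz":-1.05,"roll":0,"claw":0}])

```text
clock: 3.52
tcp_pos: [0.6627, -0.0203, 0.3299]
orientation: [-0.0, 0.53, 0.848, -0.0]
wrist_force: [0.1, -0.7, -0.1]
finger_gap: 0.0427
grip_force: 0.0
```

```bash
python3 - <<'E'
from h import *
read_camera("wrist")
s=get_state();print(s["tcp_pos"].round(4),s["orientation"].round(4),s["wrist_force"])
E
```

```text
[ 0.6629 -0.0203  0.3306] [1.000e-04 5.297e-01 8.482e-01 1.000e-04] [ 0.12904195  0.135314   -0.45728278]
```

send_rows(increments=[{"dx":0,"dy":0,"dz":-0.08,"roll":0,"claw":-0.4},{"dx":0,"dy":0,"dz":-0.08,"roll":0,"claw":-1},{"dx":0,"dy":0,"dz":-0.08,"roll":0,"claw":-1},{"dx":0,"dy":0,"dz":-0.08,"roll":0,"claw":-1},{"dx":0,"dy":0,"dz":-0.08,"roll":0,"claw":-1}], grip_force=40)

```text
clock: 4.2
tcp_pos: [0.6621, -0.0207, 0.3288]
orientation: [0.0, 0.53, 0.848, -0.0]
wrist_force: [-5.9, -1.5, 3.8]
finger_gap: 0.0099
grip_force: 40.7
```

send_rows(increments=[{"dx":0,"dy":0,"dz":0,"roll":0.8,"claw":-1},{"dx":0,"dy":0,"dz":0,"roll":1.8,"claw":-1},{"dx":0,"dy":0,"dz":0,"roll":2.8,"claw":-1},{"dx":0,"dy":0,"dz":0,"roll":3.8,"claw":-1},{"dx":0,"dy":0,"dz":0,"roll":4.6,"claw":-1}])

```text
clock: 4.82
tcp_pos: [0.662, -0.0208, 0.3288]
orientation: [-0.0, 0.233, 0.972, -0.0]
wrist_force: [-5.5, -1.7, 5.0]
finger_gap: 0.0099
grip_force: 40.7
```

send_rows(increments=[{"dx":0,"dy":0,"dz":0,"roll":0.9,"claw":-1},{"dx":0,"dy":0,"dz":0,"roll":1.8,"claw":-1},{"dx":0,"dy":0,"dz":0,"roll":2.7,"claw":-1},{"dx":0,"dy":0,"dz":0,"roll":3.6,"claw":-1},{"dx":0,"dy":0,"dz":0,"roll":3.9,"claw":-1}])

```text
clock: 5.45
tcp_pos: [0.6619, -0.0209, 0.3288]
orientation: [-0.0, -0.036, 0.999, -0.001]
wrist_force: [-6.0, -2.6, 5.1]
finger_gap: 0.0102
grip_force: 40.8
```

```bash
python3 - <<'E'
from h import *
read_camera("wrist")
s=get_state();q=s["orientation"];print(s["tcp_pos"].round(4),2*np.degrees(np.arctan2(q[2],q[1]))-90,s["wrist_force"],s["ft_torque"],s["finger_gap"])
E
```

```text
[ 0.6619 -0.0209  0.3288] 94.16842109194846 [-5.98192269 -2.56200083  4.68078212] [-0.51404578  1.19851831  0.0379907 ] 0.00976399045202739
```

send_rows(increments=[{"dx":0,"dy":0,"dz":0,"roll":0.15,"claw":-1},{"dx":0,"dy":0,"dz":0,"roll":0.3,"claw":-1},{"dx":0,"dy":0,"dz":0,"roll":0.45,"claw":-1},{"dx":0,"dy":0,"dz":0,"roll":0.6,"claw":-1},{"dx":0,"dy":0,"dz":0,"roll":0.6,"claw":-1}])

```text
clock: 6.12
tcp_pos: [0.6619, -0.021, 0.3288]
orientation: [-0.0, -0.076, 0.997, -0.0]
wrist_force: [-5.5, -2.3, 4.7]
finger_gap: 0.0103
grip_force: 47.6
```

```bash
cat > st.py <<'E'
from h import *
read_camera("wrist")
s=get_state();q=s["orientation"];print(s["clock"],s["tcp_pos"].round(4),"yd",2*np.degrees(np.arctan2(q[2],q[1]))-90,s["wrist_force"].round(1),s["ft_torque"].round(3),s["finger_gap"].round(4))
E
python3 st.py
```

```text
Traceback (most recent call last):
  File "st.py", line 3, in <module>
    s=get_state();q=s["orientation"];print(s["clock"],s["tcp_pos"].round(4),"yd",2*np.degrees(np.arctan2(q[2],q[1]))-90,s["wrist_force"].round(1),s["ft_torque"].round(3),s["finger_gap"].round(4))
                                                                                                                                                                          ^^^^^^^^^^^^^^^^^^^^^
AttributeError: 'float' object has no attribute 'round'
```

```bash
sed -i 's/s\["finger_gap"\].round(4)/s["finger_gap"],s["grip_force"]/' st.py; python3 st.py
```

```text
6.225 [ 0.6619 -0.021   0.3288] yd 98.68130682259917 [-5.9 -2.9  4. ] [-0.381  1.157 -0.942] 0.00978932563137045 47.565805523915614
```

send_rows(increments=[{"dx":0,"dy":0,"dz":0,"roll":0.15,"claw":-1},{"dx":0,"dy":0,"dz":0,"roll":0.25,"claw":-1},{"dx":0,"dy":0,"dz":0,"roll":0.25,"claw":-1},{"dx":0,"dy":0,"dz":0,"roll":0.25,"claw":-1},{"dx":0,"dy":0,"dz":0,"roll":0.25,"claw":-1}])

```text
clock: 6.85
tcp_pos: [0.6619, -0.021, 0.3289]
orientation: [-0.0, -0.093, 0.996, -0.0]
wrist_force: [-5.7, -2.3, 5.0]
finger_gap: 0.0099
grip_force: 60.4
```

```bash
python3 st.py
```

```text
6.9 [ 0.6619 -0.021   0.3289] yd 100.62354284435764 [-6.1 -1.6  4.3] [-0.352  1.178 -1.31 ] 0.009760328755016905 60.43843329884112
```

The timer is at its end stop (moment 1.3 N m). Now relax, release, lift and go over the bolt.

send_rows(increments=[{"dx":0,"dy":0,"dz":0,"roll":-0.3,"claw":-1},{"dx":0,"dy":0,"dz":0,"roll":-0.45,"claw":-1},{"dx":0,"dy":0,"dz":0,"roll":-0.45,"claw":0},{"dx":0,"dy":0,"dz":0,"roll":-0.45,"claw":0},{"dx":0,"dy":0,"dz":1,"roll":-0.45,"claw":0}])

```text
clock: 7.52
tcp_pos: [0.6623, -0.0199, 0.3508]
orientation: [-0.002, -0.063, 0.998, 0.001]
wrist_force: [0.0, -0.1, 0.4]
finger_gap: 0.0424
grip_force: 0.0
```

send_rows(increments=[{"dx":0,"dy":0,"dz":1,"roll":-0.05,"claw":0},{"dx":0,"dy":0,"dz":2,"roll":-0.05,"claw":0},{"dx":-1,"dy":1.4,"dz":2.2,"roll":-0.05,"claw":-0.1},{"dx":-2,"dy":2.8,"dz":2.2,"roll":-0.05,"claw":-0.3},{"dx":-2.89,"dy":4.13,"dz":2.2,"roll":-0.05,"claw":-0.3}])

```text
clock: 8.15
tcp_pos: [0.5901, 0.0842, 0.408]
orientation: [0.0, -0.06, 0.998, 0.0]
wrist_force: [0.3, 0.3, -0.0]
finger_gap: 0.0299
grip_force: 0.0
```

```bash
python3 st.py; python3 - <<'E'
from h import *
c=read_camera("scene");d=read_camera("side")
cv2.imwrite("pics/c3.png",np.hstack([cv2.resize(c["image"][115:265,210:360],(400,400)),cv2.resize(d["image"][190:310,250:370],(400,400))]))
E
```

```text
8.2 [0.5874 0.0881 0.4093] yd 97.069320707748 [0.4 1.9 1.1] [ 0.147 -0.042  0.034] 0.02973100374933953 0.0
```

View pics/c3.png

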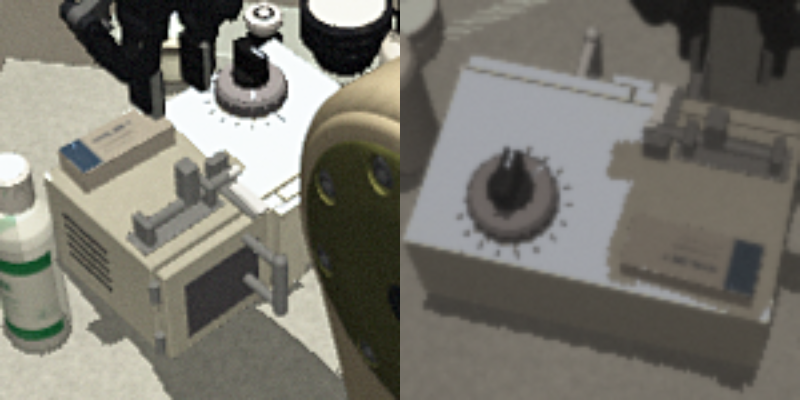

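The timer wing now lies along the cabinet's x, with its line pointing to the front. Next I descend on the bolt grip.

send_rows(increments=[{"dx":0,"dy":0,"dz":-0.8,"roll":0,"claw":-0.3},{"dx":0,"dy":0,"dz":-1.5,"roll":0,"claw":-0.3},{"dx":0,"dy":0,"dz":-1.9,"roll":0,"claw":-0.3},{"dx":0,"dy":0,"dz":-1.9,"roll":0,"claw":-0.3},{"dx":0,"dy":0,"dz":-1.9,"roll":0,"claw":-0.3}])

```text
clock: 8.93
tcp_pos: [0.5909, 0.0826, 0.3611]
orientation: [0.0, -0.059, 0.998, 0.0]
wrist_force: [-0.6, 0.1, 0.4]
finger_gap: 0.0297
grip_force: 0.0
```

```bash
python3 st.py
```

```text
8.975 [0.5909 0.0827 0.3613] yd 96.8171074567089 [-1.2 -0.5 -0.9] [-0.033  0.024  0.033] 0.030018654531717887 0.0
```

send_rows(increments=[{"dx":-0.05,"dy":0,"dz":-0.7,"roll":0,"claw":-0.3},{"dx":-0.05,"dy":0,"dz":-1.37,"roll":0,"claw":-0.3},{"dx":-0.05,"dy":0,"dz":-1.37,"roll":0,"claw":-1},{"dx":-0.05,"dy":0,"dz":-1.37,"roll":0,"claw":-1},{"dx":-0.05,"dy":0,"dz":-1.37,"roll":0,"claw":-1}], grip_force=40)

```text
clock: 9.6
tcp_pos: [0.589, 0.0828, 0.326]
orientation: [-0.001, -0.06, 0.998, -0.0]
wrist_force: [-0.6, -1.5, -7.7]
finger_gap: 0.0109
grip_force: 42.1
```

send_rows(increments=[{"dx":-0.03,"dy":0.3,"dz":0.04,"roll":0,"claw":-1},{"dx":-0.07,"dy":0.6,"dz":0.04,"roll":0,"claw":-1},{"dx":-0.1,"dy":0.9,"dz":0.04,"roll":0,"claw":-1},{"dx":-0.14,"dy":1.22,"dz":0.04,"roll":0,"claw":-1},{"dx":-0.14,"dy":1.22,"dz":0.04,"roll":0,"claw":-1}])

```text
clock: 10.22
tcp_pos: [0.5857, 0.1116, 0.3261]
orientation: [-0.001, -0.059, 0.998, -0.003]
wrist_force: [1.5, -9.5, -17.7]
finger_gap: 0.0114
grip_force: 40.8
```

```bash
python3 st.py
```

```text
10.275 [0.5857 0.1116 0.3261] yd 96.7745301486697 [  1.7 -10.1 -17.3] [-1.974 -0.203 -0.066] 0.010552649510825848 40.761698484420776
```

send_rows(increments=[{"dx":-0.01,"dy":0.06,"dz":-0.04,"roll":0,"claw":-1},{"dx":-0.02,"dy":0.12,"dz":-0.04,"roll":0,"claw":-1},{"dx":-0.02,"dy":0.16,"dz":-0.04,"roll":0,"claw":-1},{"dx":-0.02,"dy":0.16,"dz":-0.04,"roll":0,"claw":-1},{"dx":-0.02,"dy":0.16,"dz":-0.04,"roll":0,"claw":-1}])

```text
clock: 10.9
tcp_pos: [0.5857, 0.1119, 0.3261]
orientation: [-0.0, -0.058, 0.998, -0.006]
wrist_force: [1.6, -21.2, -14.6]
finger_gap: 0.0109
grip_force: 41.3
```

```bash
python3 st.py
```

```text
10.95 [0.5857 0.1119 0.3261] yd 96.60549731813981 [  0.7 -19.7 -15. ] [-4.178 -0.185  0.015] 0.010848115595014462 41.28727912902832
```

The bolt is against its stop (20 N at 29–30 mm). Relax, release, lift, then go over the left handle.

send_rows(increments=[{"dx":0,"dy":-0.15,"dz":0,"roll":0,"claw":-1},{"dx":0,"dy":-0.15,"dz":0,"roll":0,"claw":-0.3},{"dx":0,"dy":-0.15,"dz":0,"roll":0,"claw":-0.2},{"dx":0,"dy":-0.15,"dz":0.8,"roll":0,"claw":-0.2},{"dx":0,"dy":-0.15,"dz":2,"roll":0,"claw":-0.1}])

```text
clock: 11.58
tcp_pos: [0.5851, 0.1147, 0.3781]
orientation: [0.001, -0.06, 0.998, 0.0]
wrist_force: [0.4, 1.0, 0.2]
finger_gap: 0.0381
grip_force: 0.0
```

send_rows(increments=[{"dx":0,"dy":0,"dz":0.6,"roll":0,"claw":0},{"dx":-0.8,"dy":-0.75,"dz":0.6,"roll":0,"claw":0},{"dx":-1.6,"dy":-1.5,"dz":0.6,"roll":0,"claw":0},{"dx":-2.4,"dy":-2.3,"dz":0.6,"roll":0,"claw":0},{"dx":-2.4,"dy":-2.3,"dz":0.6,"roll":0,"claw":0}])

```text
clock: 12.2
tcp_pos: [0.5246, 0.0562, 0.394]
orientation: [0.002, -0.059, 0.998, 0.0]
wrist_force: [0.2, -0.2, -0.8]
finger_gap: 0.0431
grip_force: 0.0
```

```bash
python3 st.py; python3 - <<'E'
from h import *
a=cv2.imread("pics/scene0.png");c=read_camera("scene");d=read_camera("side");w=read_camera("wrist")
Pa,Pb=P(c),P(d)
print(ray(Pa,(403,176),.245),ray(Pa,(260,280),.25),ray(Pa,(388,258),.229))
# pot tops in side view: light blobs via ellipse of bright mask in windows
b=cv2.imread("pics/side0.png")
for im,Pm,n,win,z,th in((b,Pb,"pinkS",(390,205,425,232),.25,130),(a,Pa,"pinkA",(240,262,280,300),.25,150),(a,Pa,"creamA",(383,162,422,190),.245,150)):
    x0,y0,x1,y1=win;g=cv2.cvtColor(im[y0:y1,x0:x1],cv2.COLOR_BGR2GRAY);m=(g>th).astype(np.uint8)
    k,l,st,ce=cv2.connectedComponentsWithStats(m);i=1+np.argmax(st[1:,4]);X=ray(Pm,ce[i]+[x0,y0],z);print(n,st[i],X.round(4))
Pw=P(w);g=w["image"]
tl=[(x,y) for x,y in((.5243,.0535),)];print(proj(Pw,[.5243,.0535,.2935]))
cv2.imwrite("pics/w2.png",g)
E
```

```text
12.25 [0.5253 0.0566 0.3935] yd 96.8302294777713 [0.2 0.2 0.4] [-0.01  -0.014 -0.048] 0.04245473411865864 0.0
[ 0.53015583 -0.17400507  0.245     ] [0.48562284 0.19665434 0.25      ] [ 0.40154106 -0.02074652  0.229     ]
pinkS [  6   6  23  20 337] [0.4868 0.1998 0.25  ]
pinkA [   0    0   40   38 1256] [0.4903 0.1953 0.25  ]
creamA [  0   0  39  28 937] [ 0.5347 -0.1776  0.245 ]
[322.42675088 195.83171002]
```

View pics/w2.png

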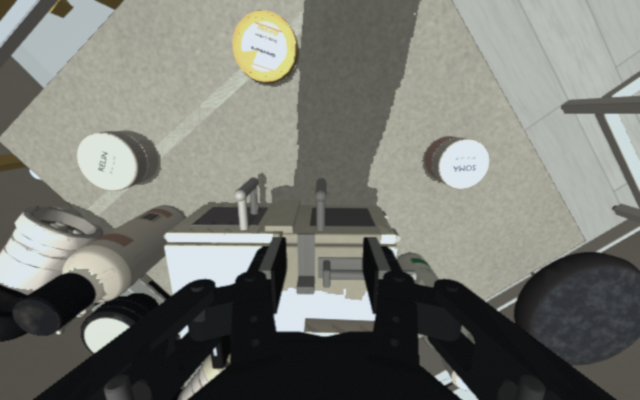

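The left handle is at about (321,195), as predicted. The pots sit at (463,163) and (110,160), clear of the gripper's path. Descend and grip.

send_rows(increments=[{"dx":-0.03,"dy":-0.12,"dz":-1.5,"roll":0,"claw":0},{"dx":-0.03,"dy":-0.12,"dz":-3,"roll":0,"claw":0},{"dx":-0.03,"dy":-0.12,"dz":-4.5,"roll":0,"claw":0},{"dx":-0.03,"dy":-0.12,"dz":-5.3,"roll":0,"claw":0},{"dx":-0.03,"dy":-0.12,"dz":-5.3,"roll":0,"claw":0}])

```text
clock: 13.02
tcp_pos: [0.5239, 0.0538, 0.257]
orientation: [-0.002, -0.06, 0.998, 0.0]
wrist_force: [-0.0, -0.7, 0.3]
finger_gap: 0.0428
grip_force: 0.0
```

send_rows(increments=[{"dx":0,"dy":0,"dz":0,"roll":0,"claw":-0.6},{"dx":0,"dy":0,"dz":0,"roll":0,"claw":-1},{"dx":0,"dy":0,"dz":0,"roll":0,"claw":-1},{"dx":0,"dy":0,"dz":0,"roll":0,"claw":-1},{"dx":0,"dy":0,"dz":0,"roll":0,"claw":-1}], grip_force=40)

```text
clock: 13.65
tcp_pos: [0.5254, 0.0532, 0.2602]
orientation: [0.002, -0.06, 0.998, -0.0]
wrist_force: [1.7, 0.7, 5.5]
finger_gap: 0.0095
grip_force: 39.3
```

```bash
python3 st.py; cat > arc.py <<'E'
import sys;from h import *
# usage: arc side(+1 left,-1 right) phi0 phis... : offsets in units relative to handle at phi0
y=.1142;c,s=np.cos(y),np.sin(y);R=np.array([[c,-s],[s,c]]);t=np.array([.6343,.0290])
sd=float(sys.argv[1]);ph=[float(v) for v in sys.argv[2:]]
def H(f):
    a=-sd*f;v=np.array([-.045,-.072*sd]);return R@(np.array([-.062,.109*sd])+[np.cos(a)*v[0]-np.sin(a)*v[1],np.sin(a)*v[0]+np.cos(a)*v[1]])+t
for f in ph: print(f,H(f).round(4),((H(f)-H(ph[0]))/.025).round(2),"roll",round(-sd*np.degrees(f-ph[0])/8,2))
E
python3 arc.py 1 0 .1 .2 .3 .4 .5; python3 arc.py 1 .5 .65 .8 .95 1.1 1.2;python3 arc.py 1 1.2 1.25 1.3 1.35 1.4 1.42
```

```text
13.7 [0.5254 0.0532 0.2602] yd 96.83170747286985 [0.5 0.2 6.1] [ 0.049 -0.164  0.031] 0.009615951152880817 39.25773203372955
0.0 [0.5238 0.0536] [0. 0.] roll -0.0
0.1 [0.5163 0.0576] [-0.3   0.16] roll -0.72
0.2 [0.5093 0.0623] [-0.58  0.35] roll -1.43
0.3 [0.5028 0.0678] [-0.84  0.57] roll -2.15
0.4 [0.4968 0.0738] [-1.08  0.81] roll -2.86
0.5 [0.4915 0.0805] [-1.29  1.08] roll -3.58
0.5 [0.4915 0.0805] [0. 0.] roll -0.0
0.65 [0.4848 0.0913] [-0.27  0.43] roll -1.07
0.8 [0.4799 0.103 ] [-0.47  0.9 ] roll -2.15
0.95 [0.4767 0.1153] [-0.59  1.39] roll -3.22
1.1 [0.4754 0.128 ] [-0.64  1.9 ] roll -4.3
1.2 [0.4756 0.1365] [-0.64  2.24] roll -5.01
1.2 [0.4756 0.1365] [0. 0.] roll -0.0
1.25 [0.476  0.1407] [0.02 0.17] roll -0.36
1.3 [0.4767 0.1449] [0.04 0.34] roll -0.72
1.35 [0.4775 0.1491] [0.08 0.5 ] roll -1.07
1.4 [0.4785 0.1532] [0.12 0.67] roll -1.43
1.42 [0.479  0.1548] [0.14 0.73] roll -1.58
```

send_rows(increments=[{"dx":-0.3,"dy":0.16,"dz":0,"roll":-0.72,"claw":-1},{"dx":-0.58,"dy":0.35,"dz":0,"roll":-1.43,"claw":-1},{"dx":-0.84,"dy":0.57,"dz":0,"roll":-2.15,"claw":-1},{"dx":-1.08,"dy":0.81,"dz":0,"roll":-2.86,"claw":-1},{"dx":-1.29,"dy":1.08,"dz":0,"roll":-3.58,"claw":-1}])

```text
clock: 14.32
tcp_pos: [0.4929, 0.0798, 0.2602]
orientation: [0.002, 0.191, 0.982, -0.0]
wrist_force: [1.7, -1.7, 5.8]
finger_gap: 0.0099
grip_force: 39.4
```

```bash
python3 st.py
```

```text
14.375 [0.4923 0.0806 0.2602] yd 67.81791830134802 [-1.2 -0.2  6. ] [-0.078  0.111 -0.121] 0.009862348615391467 39.392961859703064
```

Following the arc well.

send_rows(increments=[{"dx":-0.27,"dy":0.43,"dz":0,"roll":-1.07,"claw":-1},{"dx":-0.47,"dy":0.9,"dz":0,"roll":-2.15,"claw":-1},{"dx":-0.59,"dy":1.39,"dz":0,"roll":-3.22,"claw":-1},{"dx":-0.64,"dy":1.9,"dz":0,"roll":-4.3,"claw":-1},{"dx":-0.64,"dy":2.24,"dz":0,"roll":-5.0,"claw":-1}])

```text
clock: 15.0
tcp_pos: [0.4769, 0.136, 0.2601]
orientation: [0.001, 0.515, 0.857, 0.0]
wrist_force: [1.1, -1.6, 6.8]
finger_gap: 0.0095
grip_force: 39.5
```

send_rows(increments=[{"dx":0.02,"dy":0.17,"dz":0,"roll":-0.36,"claw":-1},{"dx":0.04,"dy":0.34,"dz":0,"roll":-0.72,"claw":-1},{"dx":0.08,"dy":0.5,"dz":0,"roll":-1.07,"claw":-1},{"dx":0.12,"dy":0.67,"dz":0,"roll":-1.43,"claw":-1},{"dx":0.12,"dy":0.67,"dz":0,"roll":-1.43,"claw":-1}])

```text
clock: 15.62
tcp_pos: [0.4799, 0.1528, 0.2601]
orientation: [0.001, 0.596, 0.803, 0.001]
wrist_force: [-0.9, -0.7, 7.8]
finger_gap: 0.0097
grip_force: 39.6
```

```bash
python3 st.py
```

```text
15.675 [0.4799 0.1528 0.2601] yd 16.781841568183523 [ 0.1 -0.1  7.3] [-0.142  0.1   -0.129] 0.009791683173006431 39.59607660770416
```

send_rows(increments=[{"dx":0,"dy":0,"dz":0,"roll":0,"claw":-0.3},{"dx":0,"dy":0,"dz":0,"roll":0,"claw":-0.1},{"dx":0,"dy":0,"dz":0.4,"roll":0,"claw":-0.1},{"dx":0,"dy":0,"dz":2,"roll":0,"claw":-0.1},{"dx":0,"dy":0,"dz":4.2,"roll":0,"claw":-0.1}])

```text
clock: 16.3
tcp_pos: [0.4785, 0.1528, 0.3642]
orientation: [-0.001, 0.597, 0.803, -0.001]
wrist_force: [0.9, 0.2, -0.1]
finger_gap: 0.0383
grip_force: 0.0
```

send_rows(increments=[{"dx":0,"dy":0,"dz":1.2,"roll":1,"claw":0},{"dx":0,"dy":-1,"dz":1.2,"roll":2.2,"claw":0},{"dx":0.5,"dy":-2.2,"dz":1.2,"roll":3.4,"claw":0},{"dx":1,"dy":-3.4,"dz":1.2,"roll":4.6,"claw":0},{"dx":1.5,"dy":-4.6,"dz":1.2,"roll":5.8,"claw":0}])

```text
clock: 16.92
tcp_pos: [0.517, 0.037, 0.3944]
orientation: [0.0, 0.229, 0.973, 0.0]
wrist_force: [1.6, 0.1, 0.1]
finger_gap: 0.0425
grip_force: 0.0
```

send_rows(increments=[{"dx":0.3,"dy":-1,"dz":0,"roll":1.2,"claw":0},{"dx":0.6,"dy":-2,"dz":0,"roll":2.4,"claw":0},{"dx":0.6,"dy":-2.3,"dz":0,"roll":3.6,"claw":0},{"dx":0.6,"dy":-2.3,"dz":0,"roll":4.2,"claw":0},{"dx":0.6,"dy":-2.3,"dz":0,"roll":4.2,"claw":0}])

```text
clock: 17.55
tcp_pos: [0.5317, -0.0198, 0.3942]
orientation: [0.0, -0.058, 0.998, 0.0]
wrist_force: [0.6, 0.8, -0.2]
finger_gap: 0.0428
grip_force: 0.0
```

```bash
python3 st.py; python3 arc.py -1 0 .1 .2 .3 .4 .5; python3 arc.py -1 .5 .65 .8 .95 1.1 1.2;python3 arc.py -1 1.2 1.25 1.3 1.35 1.38; python3 - <<'E'
from h import *
c=read_camera("scene");d=read_camera("side")
cv2.imwrite("pics/c4.png",np.hstack([cv2.resize(c["image"][115:315,210:410],(400,400)),cv2.resize(d["image"][160:310,280:430],(400,400))]))
w=read_camera("wrist");Pw=P(w);cv2.imwrite("pics/w3.png",w["image"]);print(proj(Pw,[.5322,-.0195,.2935]),ray(P(w),(110,160),.245))
E
```

```text
17.6 [ 0.5317 -0.0196  0.3942] yd 96.6592973680977 [-0.8 -0.1  0.3] [ 0.042 -0.011  0.014] 0.042721056712895215 0.0
0.0 [ 0.5322 -0.02  ] [0. 0.] roll 0.0
0.1 [ 0.5258 -0.0256] [-0.25 -0.22] roll 0.72
0.2 [ 0.5201 -0.0318] [-0.49 -0.47] roll 1.43
0.3 [ 0.515  -0.0386] [-0.69 -0.74] roll 2.15
0.4 [ 0.5105 -0.0458] [-0.87 -1.03] roll 2.86
0.5 [ 0.5069 -0.0534] [-1.01 -1.34] roll 3.58
0.5 [ 0.5069 -0.0534] [0. 0.] roll 0.0
0.65 [ 0.5028 -0.0655] [-0.16 -0.48] roll 1.07
0.8 [ 0.5006 -0.078 ] [-0.25 -0.98] roll 2.15
0.95 [ 0.5003 -0.0908] [-0.26 -1.49] roll 3.22
1.1 [ 0.5019 -0.1034] [-0.2 -2. ] roll 4.3
1.2 [ 0.5041 -0.1116] [-0.11 -2.33] roll 5.01
1.2 [ 0.5041 -0.1116] [0. 0.] roll 0.0
1.25 [ 0.5054 -0.1156] [ 0.05 -0.16] roll 0.36
1.3 [ 0.507  -0.1196] [ 0.12 -0.32] roll 0.72
1.35 [ 0.5087 -0.1234] [ 0.19 -0.47] roll 1.07
1.38 [ 0.5099 -0.1257] [ 0.23 -0.56] roll 1.29
[325.80184509 198.11561521] [ 0.53169354 -0.24907481  0.245     ]
```

View pics/w3.png

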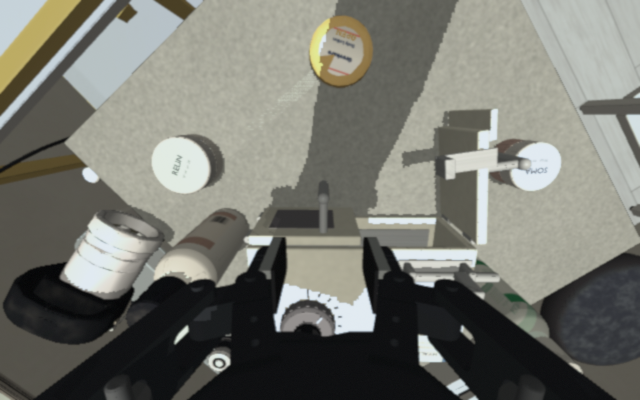

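The left door stands open and near square at (465,175), clear of the pink jar. The right handle is at (323,195), as expected. Descend and grip it.

send_rows(increments=[{"dx":0.02,"dy":0,"dz":-1.5,"roll":0,"claw":0},{"dx":0.02,"dy":0,"dz":-3,"roll":0,"claw":0},{"dx":0.02,"dy":0,"dz":-4.5,"roll":0,"claw":0},{"dx":0.02,"dy":0,"dz":-5.35,"roll":0,"claw":0},{"dx":0.02,"dy":0,"dz":-5.35,"roll":0,"claw":0}])

```text
clock: 18.38
tcp_pos: [0.531, -0.0191, 0.2585]
orientation: [-0.002, -0.059, 0.998, 0.001]
wrist_force: [-0.8, -0.3, 0.7]
finger_gap: 0.0426
grip_force: 0.0
```

send_rows(increments=[{"dx":0,"dy":0,"dz":0,"roll":0,"claw":-0.6},{"dx":0,"dy":0,"dz":0,"roll":0,"claw":-1},{"dx":0,"dy":0,"dz":0,"roll":0,"claw":-1},{"dx":0,"dy":0,"dz":0,"roll":0,"claw":-1},{"dx":0,"dy":0,"dz":0,"roll":0,"claw":-1}], grip_force=40)

```text
clock: 19.0
tcp_pos: [0.5331, -0.0204, 0.2616]
orientation: [0.001, -0.059, 0.998, -0.001]
wrist_force: [-0.7, -3.2, 5.4]
finger_gap: 0.0097
grip_force: 39.4
```

```bash
python3 st.py; python3 - <<'E'
from h import *
# jar centres from side view now, top plane
c=read_camera("scene");print(ray(P(c),(402.5,176),.245).round(4))
E
```

```text
19.05 [ 0.5331 -0.0204  0.2616] yd 96.72168940944758 [-0.7 -3.4  5.8] [-0.715  0.065  0.056] 0.009551190381422173 39.43826973438263
[ 0.5308 -0.1732  0.245 ]
```

send_rows(increments=[{"dx":-0.25,"dy":-0.22,"dz":0,"roll":0.72,"claw":-1},{"dx":-0.49,"dy":-0.47,"dz":0,"roll":1.43,"claw":-1},{"dx":-0.69,"dy":-0.74,"dz":0,"roll":2.15,"claw":-1},{"dx":-0.87,"dy":-1.03,"dz":0,"roll":2.86,"claw":-1},{"dx":-1.01,"dy":-1.34,"dz":0,"roll":3.58,"claw":-1}])

```text
clock: 19.73
tcp_pos: [0.5078, -0.0528, 0.2616]
orientation: [0.002, -0.306, 0.952, -0.0]
wrist_force: [0.3, 0.6, 5.7]
finger_gap: 0.0098
grip_force: 39.5
```

```bash
python3 st.py
```

```text
19.775 [ 0.5074 -0.0536  0.2616] yd 125.75643954021422 [-0.2 -1.9  6.9] [-0.054  0.218  0.034] 0.009745810979614092 39.51224148273468
```

send_rows(increments=[{"dx":-0.16,"dy":-0.48,"dz":0,"roll":1.07,"claw":-1},{"dx":-0.25,"dy":-0.98,"dz":0,"roll":2.15,"claw":-1},{"dx":-0.26,"dy":-1.49,"dz":0,"roll":3.22,"claw":-1},{"dx":-0.2,"dy":-2,"dz":0,"roll":4.3,"claw":-1},{"dx":-0.11,"dy":-2.33,"dz":0,"roll":5.0,"claw":-1}])

```text
clock: 20.4
tcp_pos: [0.5041, -0.1114, 0.2616]
orientation: [0.001, -0.613, 0.79, -0.0]
wrist_force: [-3.2, 0.3, 8.4]
finger_gap: 0.0098
grip_force: 39.8
```

send_rows(increments=[{"dx":0.05,"dy":-0.16,"dz":0,"roll":0.36,"claw":-1},{"dx":0.12,"dy":-0.32,"dz":0,"roll":0.72,"claw":-1},{"dx":0.19,"dy":-0.47,"dz":0,"roll":1.07,"claw":-1},{"dx":0.23,"dy":-0.56,"dz":0,"roll":1.29,"claw":-1},{"dx":0.23,"dy":-0.56,"dz":0,"roll":1.29,"claw":-1}])

```text
clock: 21.02
tcp_pos: [0.5099, -0.1257, 0.2616]
orientation: [0.0, -0.68, 0.733, -0.001]
wrist_force: [-3.1, -1.9, 7.8]
finger_gap: 0.0096
grip_force: 39.7
```

send_rows(increments=[{"dx":0,"dy":0,"dz":0,"roll":0,"claw":-0.3},{"dx":0,"dy":0,"dz":0,"roll":0,"claw":-0.1},{"dx":0,"dy":0,"dz":0.4,"roll":0,"claw":-0.1},{"dx":0,"dy":0,"dz":2,"roll":0,"claw":-0.1},{"dx":0,"dy":0,"dz":4.2,"roll":0,"claw":-0.1}])

```text
clock: 21.65
tcp_pos: [0.5094, -0.1249, 0.3655]
orientation: [-0.0, -0.68, 0.733, 0.001]
wrist_force: [-0.3, -0.6, 1.0]
finger_gap: 0.0387
grip_force: 0.0
```

send_rows(increments=[{"dx":0,"dy":0,"dz":1,"roll":0,"claw":0},{"dx":-0.5,"dy":0,"dz":2,"roll":0,"claw":0},{"dx":-1.5,"dy":0,"dz":3,"roll":0,"claw":0},{"dx":-2.5,"dy":0,"dz":3,"roll":0,"claw":0},{"dx":-2.5,"dy":0,"dz":3,"roll":0,"claw":0}])

```text
clock: 22.28
tcp_pos: [0.4466, -0.1251, 0.4417]
orientation: [0.0, -0.68, 0.733, -0.001]
wrist_force: [0.2, -0.4, -0.0]
finger_gap: 0.0432
grip_force: 0.0
```

```bash
python3 st.py; python3 - <<'E'
from h import *
c=read_camera("scene");d=read_camera("side")
cv2.imwrite("pics/c5.png",np.hstack([cv2.resize(c["image"][100:300,210:410],(400,400)),cv2.resize(d["image"][160:310,260:410],(400,400))]))
E
```

```text
22.325 [ 0.4474 -0.1253  0.4409] yd 175.68914528869715 [-0.3  0.5 -0.4] [ 0.03   0.026 -0.021] 0.042801708041652474 0.0
```

View pics/c5.png

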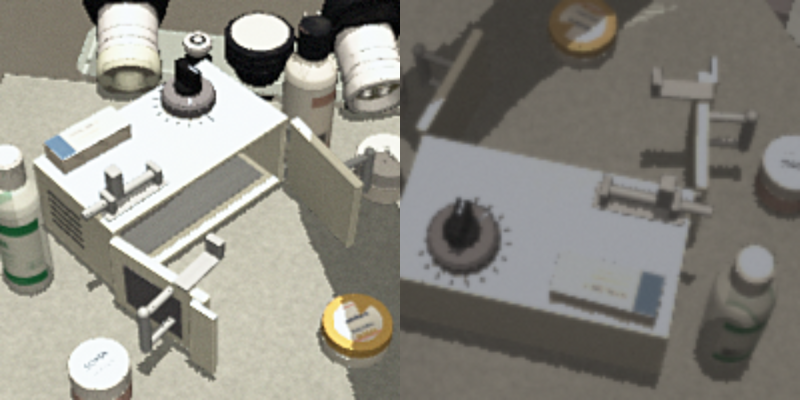

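Both doors stand open (left leaf at (165,305), right leaf at (325,190) in the scene half), the bolt is drawn, the timer is at off, and the bystanders are in place.

```bash
python3 -c "
from workcell import *
print(hand_in())"
```

```text
the job is handed in; nothing more can be done
None
```

The job is handed in at about 22 s of the 64 s limit: timer at its off stop, bolt fully drawn, left then right door open (about 1.4 rad each), and no bystander seen to move; I did not re-measure the heat ring afterwards.

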